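# Hold the tube tester's test lever at mid scale

### The arm

A 6-joint arm with a two-finger parallel gripper is mounted at the origin on the work surface. World frame = base frame: x ahead of the robot, y to its left, z up, the work surface at z = 0. Lengths are in mm, angles in degrees, forces in N, time in s.
With the tool pointing down it reaches from about 300 to 850 mm from the base axis. Payload 4.2 kg.
Tool frame: the origin (TCP) lies midway between the tips of the shut fingers; the grasp point (between the pads) lies 19 mm behind it; y points along the fingers, z is the direction in which the jaws open and shut, and the axes are right-handed (so a half turn about y gives the same grasp; the last joint's range is limited). The gripper opens to 91 mm and grips with 3 to 60 N. Pads are 32 mm wide; open, the fingers measure 118 mm over their backs; the gripper's body (76 mm by 178 mm) begins 60 mm behind the grasp point.
Start: joints at [-73.625, 18.312, 89.639, -0, 72.044, -1.146], TCP at [173.11, -548.339, 213.976] pointing down, gripper open.
Joint ranges: [-177.97, 177.97], [-48.28, 115.42], [12.27, 149.76], [-77.06, 257.06], [2.81, 150.46], [-146.56, 146.56]. Speed limits (degrees/s): [147.25, 147.25, 180, 180, 180, 180].

### API

Orientations are given as [roll, pitch, yaw] about the fixed x, y, z axes, in that order (R = Rz(yaw) Ry(pitch) Rx(roll)).
In Python, from workcell import env gives the robot as it stands.
- The arm moves only by the shell command python3 -m handwheel 'ROWS' [FORCE]. ROWS is JSON, a list of rows, each a list of 3 entries, a list of its own where there are three numbers: the opening, from 0 (shut) to 1 (fully open), then the shift along the tool's x, y, z in mm, then the turn, a rotation vector about the tool's x, y, z in degrees. A call has exactly 10 rows; each row shifts and turns the commanded pose from where the row before left it, along the tool's axes as they then stand; what a row does not reach is not made up. A row lasts 1/12 s, in which the tool goes at most 41.7 mm and 7.16 degrees, less where a joint would pass 70% of its speed; a pose out of reach is approached as far as the arm can. A call is refused whole if a number of a shift passes 41.7 or a number of a turn 7.16, either way. A call with a gripper value outside its range is refused whole. The fingers move at their own pace and stop on an object; FORCE is the grip in N (left out, the last holds). Time passes only in rows, so rows that do not move let the fingers close, or fill a call up. It gives the time, the measured TCP pose, the force and the opening at its end, in the units of the state.
- env.state(): the state, without advancing time (a new reading comes with each control period).
- env.grab_frame(name): name is "scene" or "top"; returns the picture (480x640x3 uint8, red, green, blue); there is no depth.
- env.camera_info(name): a dict with "fx", "fy", "cx", "cy" (pixels), "k1" (the pictures are not rectified: a ray, as slopes to the right and down, at radius r is drawn at 1 + k1 r^2 times it, then the intrinsics apply), "camera_from_world" (4x4, takes a point from world to camera coordinates). Camera axes: x right, y down, z forward; pixel columns grow to the right and rows downward; lengths in mm; the calibration is good to about 2 mm. A picture is of the moment at which its call begins. camera_info takes no time and is no camera call.
- env.job_done(): hands the job in, once; it reports no verdict.
Trained networks look in the newest picture that a camera, given by its name, has taken for a name from the list of things; names that differ only in an ending like _2 or _b are one class to them, and where a whole thing is asked for, a point or a joint stands for the part that bears it (a point fixed in the world has none). Each returns a list of dicts, best first, with "p" (0 to 1); they miss things now and then, are a little off and sometimes report something else, mostly with a low value. They report only what shows in the picture. A call takes as long as a camera call. They do not tell look-alikes from the thing itself.
- env.masks_of(camera, label): "region" (480x640 bool, what is visible of it) and "location" ([column, row] in pixels, amid what is visible of it).
The state is a dict: "time_s": time; "qpos": joint angles; "qvel": joint speeds; "effort": joint torques, N m; "ee_pos": TCP position; "ee_rot": TCP orientation; "force": force on the tool from outside, world axes, zero at the start; "torque": the same for the moment, N m; "gripper_width": finger opening in mm.
Only numpy, scipy, OpenCV 4.12 (cv2) and the standard library are available. Lean on these libraries where they do the work, as an engineer would, in place of code of your own. Each camera call takes 0.05 s, during which the arm holds its last target.

### The job

Stand the squat ceramic tube, stem down, in the tester's round socket so that it sits fully home and upright, and let go of it. Then press the tester's spring-loaded lever down with the fingertips to half its travel (lever level, meter needle within the thick band at mid scale), never down to its stop, and finish holding it there: the program ends with the lever still held. Leave the other things on the counter where they are.

Things in the scene. Friction and masses are not known exactly. Their poses are not given: they have to be found in the camera images.
- ceramic_tube: Squat white ceramic tube with metal ends, 68 mm tall, 0.15 to 0.3 kg, round, standing on its stem. Origin: centre of underside, z up. From below: steel stem 36 mm diameter, 0 to 16 mm; ceramic body 50 mm diameter, 16 to 46 mm (grip here); steel collar 40 mm diameter, 46 to 58 mm; cap 16 mm diameter, to 68 mm. Left of the tester; swaps places with the amber tube and the tin.
- socket_hole0 (a point): Centre of the mouth of the socket's round hole, 85 mm above the counter, z up, on top of the grey block (66 mm square, 20 mm tall) on the tester. Hole 38 mm diameter, 18 mm deep, 2 mm chamfer. The stem of the ceramic tube goes in until the ceramic body's shoulder rests on the block; the tube's origin is then 16 mm below this point.
- tester: Fixed olive drab steel tester, 280 (x) x 300 (y) x 65 mm tall. Origin: centre of underside, on the counter; x to its far edge, y left. On top, in this frame (mm): socket at (-80, 85); lever hinge at (30, -90), 110 above the counter, between cheeks 119 high, lever towards -x; meter lying face up at x -5..100, y -30..100, 78 high; row of toggles, not used, on the far edge, 92 high.
- lever_pad (a point): Centre of the top face of the black pad (44 x 40 mm) at the free end of the spring-loaded lever, moves with it. 90 mm from the hinge; this face lies 6 mm above the lever's centre line. At rest about 138 mm above the counter, the lever sloping up 0.25 rad to the pad; 116 mm with the lever level; about 94 mm at the stop.
- test_lever (a joint): Angle the lever is pressed, rad: 0 at rest (pad up), 0.25 level (half travel, needle in mid band), 0.5 at the stop. The meter's thick band spans 0.21 to 0.29. Downward push at the pad: about 2.5 N to start, 6 N at half travel, 10 N at the stop; it springs back when let go.
- needle_tip (a point): Tip of the meter needle, 56 mm long, lying flat. Seen from above it swings clockwise by 4 times the lever angle: from 57 degrees left of the tester's +x at rest, through straight along +x at half travel, to 57 degrees right at the stop. The thick black band at mid scale, outside the thin arc, spans 9 degrees either side of +x.
- amber_tube: Bystander: amber glass tube on a black base, 36 mm diameter, 80 mm tall, standing. Origin: centre of its underside.
- hardware_tin: Bystander: square steel tin with a dark lid, 47 mm square, 60 mm tall. Origin: centre of its underside.
- socket_wrench: Bystander: steel socket wrench lying on the counter to the right of the tester, 195 mm long along its x, 45 mm tall at its head (+x end). Origin: on the counter under its middle.
- transformer: Bystander: small transformer, 84 by 56 mm, 54 mm tall, to the right of the tester. Origin: centre of its underside.
- loose_knob: Bystander: loose black knob, 40 mm diameter, 20 mm tall, left of the tester's far half. Origin: centre of its underside.
- insulator: Bystander: brown ceramic spool-shaped insulator, 44 mm diameter, 48 mm tall, beyond the tubes. Origin: centre of its underside.
Mind the look-alikes: they are no part of the job. What is shaped like the ceramic_tube but yellow is not meant.

How it is judged:
By the outcome, as a careful person would: the job done as asked, in the order asked, and still so for the second after the job is handed in, while the arm keeps its last pose, push and grip.
It also fails if it takes over 54 s, if anything falls off the work surface, if the arm or the gripper's body presses on something with over 40 N, if the wrist force passes 120 N, or if a joint passes its speed limit or range.

## Working session

There is one attempt and no reset: what is moved stays moved. The work goes in short steps, Python scripts to look and compute and a shell command to move; the robot and the scene stay as the last step left them, time stands still between calls to the robot, and variables do not carry over. Pictures are saved under pics/ and viewed, and the job is handed in when it is done.

```bash
ls; mkdir -p pics
cat > h.py <<'E'
import numpy as np, cv2
from workcell import env
from scipy.spatial.transform import Rotation as Rn
def proj(cam,P):
    i=env.camera_info(cam);T=np.array(i['camera_from_world']);p=T[:3,:3]@np.array(P,float)+T[:3,3]
    a=p[:2]/p[2];s=1+i['k1']*(a@a);return np.array([i['fx']*a[0]*s+i['cx'],i['fy']*a[1]*s+i['cy']])
def ray(cam,uv):
    i=env.camera_info(cam);T=np.array(i['camera_from_world'])
    K=np.array([[i['fx'],0,i['cx']],[0,i['fy'],i['cy']],[0,0,1]])
    a=cv2.undistortPoints(np.array([[uv]],float),K,np.array([i['k1'],0,0,0,0.]))[0,0]
    R=T[:3,:3];return -R.T@T[:3,3],R.T@np.array([a[0],a[1],1])
def onz(cam,uv,z):
    o,d=ray(cam,uv);return o+d*(z-o[2])/d[2]
def save(cam,name):
    f=env.grab_frame(cam);cv2.imwrite('pics/'+name,cv2.cvtColor(f,cv2.COLOR_RGB2BGR));return f
def st():
    s=env.state();print({k:np.round(s[k],2).tolist() for k in('time_s','ee_pos','ee_rot','force','gripper_width','qpos')});return s
E
python3 - <<'E'
from h import *
save('scene','s0.png');save('top','t0.png');st()
s=env.state();print(Rn.from_euler('xyz',s['ee_rot'],degrees=True).as_matrix().round(3))
for c in('scene','top'):
    i=env.camera_info(c);print(c,{k:i[k] for k in('fx','fy','cx','cy','k1')},ray(c,[320,240]))
for c in('scene','top'):
  for n in ['ceramic_tube','tester','lever_pad','amber_tube','hardware_tin','needle_tip']:
    print(c,n,[(round(m['p'],2),np.round(m['location']).tolist(),int(m['region'].sum())) for m in env.masks_of(c,n)])
E
```

```text
pics
{'time_s': 0.1, 'ee_pos': [172.97, -547.89, 213.21], 'ee_rot': [-90.09, 0.0, -162.48], 'force': [-0.62, 0.23, -1.06], 'gripper_width': 90.99, 'qpos': [-73.63, 18.35, 89.7, -0.0, 72.04, -1.15]}
[[-0.954 -0.     0.301]
 [-0.301  0.002 -0.954]
 [-0.    -1.    -0.002]]
scene {'fx': 533.9312030795164, 'fy': 533.9312030795164, 'cx': 315.8214931477817, 'cy': 235.85508363625675, 'k1': -0.013848980587958835} (array([1506.6518649 ,  387.21127878,  951.37242569]), array([-0.70509101, -0.29152169, -0.64651627]))
top {'fx': 522.066177888117, 'fy': 522.066177888117, 'cx': 318.70624709993905, 'cy': 251.8480032992414, 'k1': -0.014350587202794314} (array([ 468.69190999,  -11.09544865, 1416.52567532]), array([ 0.08019123, -0.00918645, -0.99699858]))
scene ceramic_tube [(0.75, [473.0, 265.0], 417), (0.59, [505.0, 261.0], 435)]
scene tester [(0.93, [265.0, 263.0], 11400)]
scene lever_pad [(0.84, [234.0, 208.0], 343)]
scene amber_tube [(0.74, [431.0, 292.0], 447)]
scene hardware_tin [(0.58, [406.0, 251.0], 518)]
scene needle_tip []
top ceramic_tube [(0.86, [175.0, 294.0], 348), (0.74, [147.0, 315.0], 308), (0.49, [326.0, 254.0], 673)]
top tester [(0.97, [359.0, 221.0], 12251)]
top lever_pad [(0.65, [398.0, 233.0], 420)]
top amber_tube [(0.74, [198.0, 242.0], 155), (0.51, [396.0, 234.0], 410)]
top hardware_tin [(0.88, [235.0, 286.0], 333)]
top needle_tip []
```

View pics/s0.png

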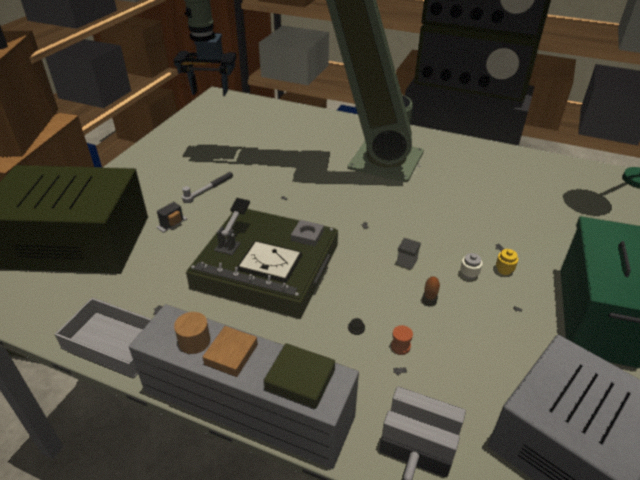

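View pics/t0.png

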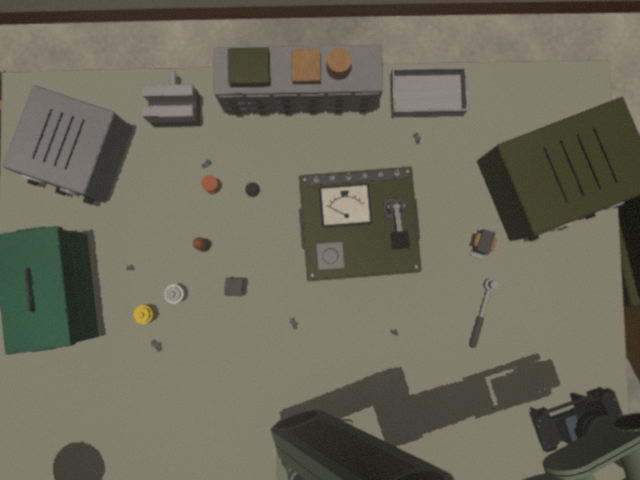

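The scene view shows the white tube at (472,266), the yellow look-alike at (508,262) and the lever pad at (240,207). In the top view the white tube is at (174,293), the yellow one at (143,314), the socket at (330,256) and the pad at (400,240). I'll zoom in on these.

Run:
```python
from h import *
t=cv2.imread('pics/t0.png');s=cv2.imread('pics/s0.png')
r=lambda im,x,y,w,h,k:cv2.resize(im[y:y+h,x:x+w],None,fx=k,fy=k,interpolation=cv2.INTER_CUBIC)
cv2.imwrite('pics/z1.png',r(t,295,160,130,125,4.6))
a=r(t,130,270,80,60,5);b=r(s,440,235,80,60,5)
cv2.imwrite('pics/z2.png',np.hstack([a,b]))
cv2.imwrite('pics/z3.png',r(s,185,190,160,125,4.6))
for c in('scene','top'):
  m=env.masks_of(c,'ceramic_tube')[0]
  ys,xs=np.nonzero(m['region']);print(c,m['location'],xs.min(),xs.max(),ys.min(),ys.max())
for z in(58,68): print(z,onz('top',[174,293.5],z),onz('scene',[473,258],z))
```

```text
scene [472.8, 264.8] 461 481 253 277
top [174.6, 293.9] 163 185 283 302
58 [446.91100198 358.09538015  58.        ] [447.26036359 361.92596718  58.        ]
68 [447.07132952 355.37779567  68.        ] [459.11870476 362.20899933  68.        ]
```

View pics/z1.png

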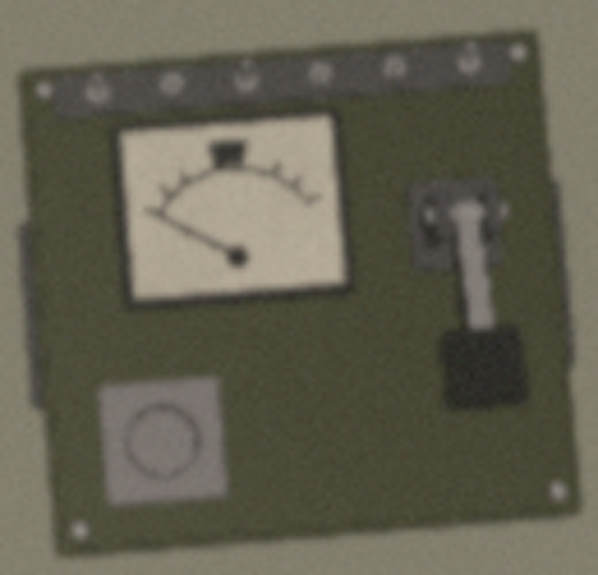

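View pics/z2.png

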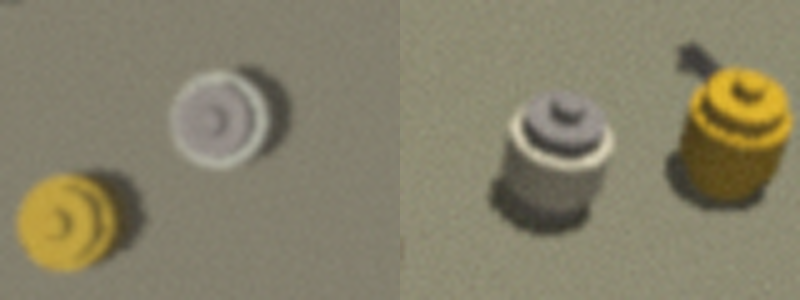

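View pics/z3.png

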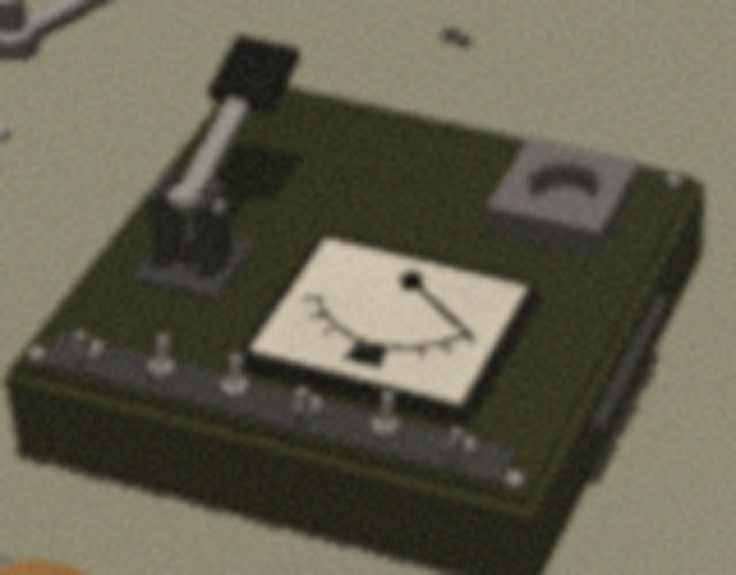

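Run:
```python
from h import *
from scipy.optimize import least_squares
u=lambda p,o,k:(np.array(p,float)+.5)/k-.5+o
z1=lambda p:u(p,[295,160],4.6); z3=lambda p:u(p,[185,190],4.6)
obs=[]
for p,q in [((22,72),(140,150,65)),((537,33),(140,-150,65)),((580,513),(-140,-150,65)),((57,553),(-140,150,65)),
  ((162,440),(-80,85,85)),((100,384),(-47,118,85)),((218,377),(-47,52,85)),((227,495),(-113,52,85)),((107,503),(-113,118,85))]: obs.append(('top',z1(p),q))
for p,q in [((10,380),(140,-150,65)),((538,515),(140,150,65)),((704,188),(-140,150,65)),((565,181),(-80,85,85)),((523,137),(-113,52,85)),((637,167),(-113,118,85)),((605,237),(-47,118,85)),((490,203),(-47,52,85))]: obs.append(('scene',z3(p),q))
def tw(v,q):
    c,s=np.cos(v[2]),np.sin(v[2]);return [v[0]+c*q[0]-s*q[1],v[1]+s*q[0]+c*q[1],q[2]]
def f(v,cams=('top','scene')):return np.concatenate([proj(c,tw(v,q))-p for c,p,q in obs if c in cams])
for cams in(('top','scene'),('top',),('scene',)):
    r=least_squares(f,[500,0,0],args=(cams,),loss='soft_l1');v=r.x;print(cams,v[:2],np.degrees(v[2]),np.abs(r.fun).max(), 'sock',tw(v,(-80,85,85)),'pad',tw(v,(30-90*np.cos(.25)-6*np.sin(.25)*1,-90,138)),tw(v,(-60,-90,116)))
print('hole', onz('top',z1((162,440)),85),onz('scene',z3((565,181)),85))
za=lambda p:u(p,[130,270],5); zb=lambda p:u(np.array(p)-[400,0],[440,235],5)
print('tube top',onz('top',za((220,119)),46),onz('top',za((213,121)),68)); print('scene cap',onz('scene',zb((568,105)),68),'ring',onz('scene',zb((561,132)),46))
print('pad top',onz('top',z1((485,367)),135))
for n,uv in [('tin',(235,286)),('amber',(202,243)),('yellow',(143,314))]: print(n,onz('top',uv,40))
```

```text
('top', 'scene') [ 621.71346392 -127.9226887 ] -1796.4427214152204 3.1850318829803825 sock [np.float64(536.5936631141457), np.float64(-48.05016832411174), 85] pad [np.float64(568.7241663336813), np.float64(-221.3905683096919), 138] [np.float64(567.4132387233867), np.float64(-221.47206359476743), 116]
('top',) [ 620.61645975 -128.4032877 ] -716.8996944399764 1.4697029241389146 sock [np.float64(536.1363974531439), np.float64(-47.85442629817133), 85] pad [np.float64(566.883385166993), np.float64(-221.44557310821443), 138] [np.float64(565.571849277795), np.float64(-221.51661036792973), 116]
('scene',) [ 625.15458051 -127.03548964] 4.382578359632145 2.991576183536523 sock [np.float64(538.8931500788259), np.float64(-48.39729523403591), 85] pad [np.float64(573.5170632926723), np.float64(-221.25691497809743), 138] [np.float64(572.2074455099286), np.float64(-221.35728401736466), 116]
hole [536.16968872 -47.60074435  85.        ] [533.88265215 -50.15963304  85.        ]
tube top [447.00184322 362.4023004   46.        ] [446.39924744 360.02062288  68.        ]
scene cap [450.01108549 361.04605626  68.        ] ring [445.49726603 360.86099595  46.        ]
pad top [ 569.07367177 -220.20841074  135.        ]
tin [462.87071105 202.39648922  40.        ]
amber [578.13494436 288.16462474  40.        ]
yellow [394.70256529 444.73554936  40.        ]
```

```bash
python3 -m handwheel '[[1,[-23,0,-34],[0,0,0]],[1,[-23,0,-34],[0,0,0]],[1,[-23,0,-34],[0,0,0]],[1,[-23,0,-34],[0,0,0]],[1,[-23,0,-34],[0,0,0]],[1,[-23,0,-34],[0,0,0]],[1,[-23,0,-34],[0,0,0]],[1,[-23,0,-34],[0,0,0]],[1,[-23,0,-34],[0,0,0]],[1,[-23,0,-34],[0,0,0]]]' 15
python3 -m handwheel '[[1,[-23,0,-34],[0,0,0]],[1,[-23,0,-34],[0,0,0]],[1,[-23,0,-34],[0,0,0]],[1,[-23,0,-34],[0,0,0]],[1,[-23,0,-34],[0,0,0]],[1,[-23,0,-34],[0,0,0]],[1,[-23,0,-34],[0,0,0]],[1,[-23,0,-34],[0,0,0]],[1,[-23,0,-34],[0,0,0]],[1,[-23,0,-34],[0,0,0]]]'
python3 -m handwheel '[[1,[0,0,0],[0,-7.15,0]],[1,[0,0,0],[0,-7.15,0]],[1,[0,0,0],[0,-7.15,0]],[1,[0,0,0],[0,-7.15,0]],[1,[0,0,0],[0,-7.15,0]],[1,[0,0,0],[0,-7.15,0]],[1,[0,0,0],[0,-7.15,0]],[1,[0,0,0],[0,-7.15,0]],[1,[0,0,0],[0,-7.15,0]],[1,[0,0,0],[0,-7.15,0]]]'
python3 -c "
from h import *
st()"
```

```text
time_s: 1.63
ee_pos: [290.1, -153.1, 214.3]
ee_rot: [-89.9, 0.1, -162.5]
force: [0.6, -0.2, -0.3]
gripper_width: 91.1
time_s: 2.47
ee_pos: [407.1, 240.9, 214.1]
ee_rot: [-90.0, 0.0, -162.4]
force: [1.5, -1.1, 0.1]
gripper_width: 91.1
time_s: 3.3
ee_pos: [407.0, 238.6, 214.0]
ee_rot: [-90.0, 0.0, -90.6]
force: [-0.6, 0.2, -0.5]
gripper_width: 91.4
{'time_s': 3.3, 'ee_pos': [407.04, 238.62, 214.02], 'ee_rot': [-89.99, 0.0, -90.62], 'force': [-0.63, 0.25, -0.49], 'gripper_width': 91.43, 'qpos': [28.99, 8.98, 102.35, -0.0, 68.66, 29.61]}
```

```bash
python3 -m handwheel '[[1,[-30.6,0,10],[0,0,0]],[1,[-30.6,0,10],[0,0,0]],[1,[-30.6,0,10],[0,0,0]],[1,[-30.6,0,10],[0,0,0]],[1,[0,25,0],[0,-0.6,0]],[1,[0,25,0],[0,0,0]],[1,[0,25,0],[0,0,0]],[1,[0,24,0],[0,0,0]],[1,[0,10,0],[0,0,0]],[1,[0,0,0],[0,0,0]]]'
python3 - <<'E'
from h import *
s=save('scene','s1.png');t=save('top','t1.png')
r=lambda im,x,y,w,h,k:cv2.resize(im[y:y+h,x:x+w],None,fx=k,fy=k,interpolation=cv2.INTER_CUBIC)
s,t=cv2.imread('pics/s1.png'),cv2.imread('pics/t1.png')
cv2.imwrite('pics/z4.png',np.hstack([r(t,110,240,100,100,4),r(s,420,200,100,100,4)]))
e=st()['ee_pos'];print(proj('top',e),proj('scene',e))
E
```

```text
time_s: 4.13
ee_pos: [447.8, 359.2, 102.5]
ee_rot: [-90.2, -0.2, -90.4]
force: [0.2, 0.0, -0.5]
gripper_width: 91.1
{'time_s': 4.23, 'ee_pos': [449.68, 360.67, 105.66], 'ee_rot': [-89.95, 0.04, -90.38], 'force': [-0.72, 0.28, 0.77], 'gripper_width': 90.95, 'qpos': [37.59, 23.44, 98.49, -0.0, 58.0, 37.98]}
[167.79650036 292.8305579 ] [475.99076602 243.94758918]
```

View pics/z4.png

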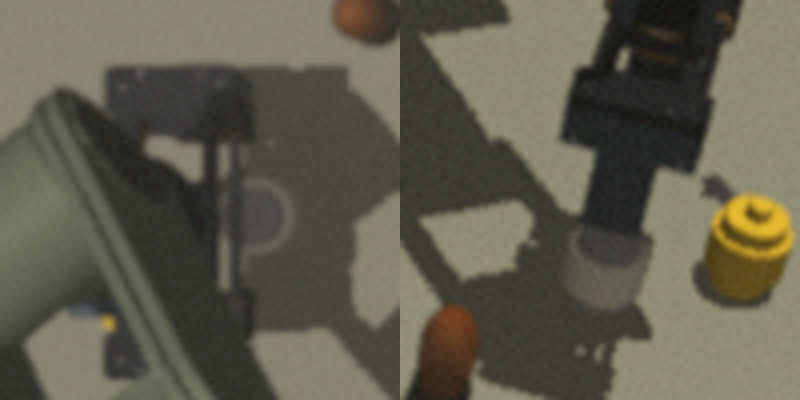

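The gripper is over the white tube. The finger comes down on the tube's axis, and the yellow tube is clear of it. Next I descend and grip.

```bash
python3 -m handwheel '[[1,[0,15,-2],[0,0,0]],[1,[0,20,0],[0,0,0]],[1,[0,20,0],[0,0,0]],[1,[0,15,0],[0,0,0]],[1,[0,10,0],[0,0,0]],[1,[0,5,0],[0,0,0]],[1,[0,0,0],[0,0,0]],[1,[0,0,0],[0,0,0]],[1,[0,0,0],[0,0,0]],[1,[0,0,0],[0,0,0]]]'
python3 - <<'E'
from h import *
s=save('scene','s2.png');save('top','t2.png')
s,t=cv2.imread('pics/s2.png'),cv2.imread('pics/t2.png')
r=lambda im,x,y,w,h,k:cv2.resize(im[y:y+h,x:x+w],None,fx=k,fy=k,interpolation=cv2.INTER_CUBIC)
cv2.imwrite('pics/z5.png',np.hstack([r(t,110,240,100,100,4),r(s,420,200,100,100,4)]))
st()
E
```

```text
time_s: 5.07
ee_pos: [447.8, 360.8, 21.0]
ee_rot: [-89.9, 0.1, -90.4]
force: [-0.2, -0.4, -0.0]
gripper_width: 91.2
{'time_s': 5.17, 'ee_pos': [447.52, 360.58, 20.62], 'ee_rot': [-89.94, 0.04, -90.38], 'force': [0.35, -0.01, 0.01], 'gripper_width': 90.89, 'qpos': [37.72, 28.87, 104.01, -0.01, 47.04, 38.1]}
```

View pics/z5.png

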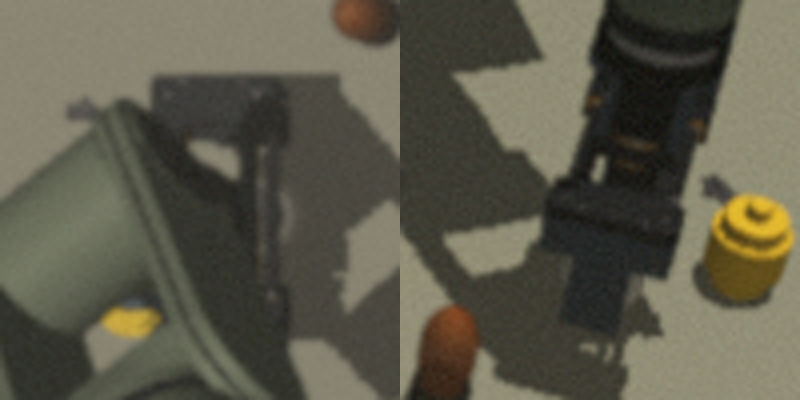

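```bash
python3 -m handwheel '[[0.45,[0,0,0],[0,0,0]],[0.45,[0,0,0],[0,0,0]],[0.4,[0,0,0],[0,0,0]],[0.4,[0,0,0],[0,0,0]],[0.4,[0,0,0],[0,0,0]],[0.4,[0,0,0],[0,0,0]],[0.4,[0,0,0],[0,0,0]],[0.4,[0,0,0],[0,0,0]],[0.4,[0,0,0],[0,0,0]],[0.4,[0,0,0],[0,0,0]]]' 30
python3 -c "
from h import *
st()"
```

```text
time_s: 6.0
ee_pos: [447.5, 360.4, 20.0]
ee_rot: [-90.0, 0.0, -90.4]
force: [1.5, 0.1, -0.6]
gripper_width: 48.3
{'time_s': 6.0, 'ee_pos': [447.51, 360.39, 19.95], 'ee_rot': [-89.96, 0.01, -90.37], 'force': [1.48, 0.12, -0.61], 'gripper_width': 48.33, 'qpos': [37.71, 28.93, 104.04, -0.02, 47.0, 38.1]}
```

```bash
python3 -m handwheel '[[0.3,[0,-5,0],[0,0,0]],[0.3,[0,-10,0],[0,0,0]],[0.3,[0,-15,0],[0,0,0]],[0.3,[0,-20,0],[0,0,0]],[0.3,[0,-25,0],[0,0,0]],[0.3,[0,-25,0],[0,0,0]],[0.3,[0,-20,0],[0,0,0]],[0.3,[0,-15,0],[0,0,0]],[0.3,[0,-5,0],[0,0,0]],[0.3,[0,0,0],[0,0,0]]]' 30
python3 - <<'E'
from h import *
s=save('scene','s3.png');save('top','t3.png')
s,t=cv2.imread('pics/s3.png'),cv2.imread('pics/t3.png')
r=lambda im,x,y,w,h,k:cv2.resize(im[y:y+h,x:x+w],None,fx=k,fy=k,interpolation=cv2.INTER_CUBIC)
cv2.imwrite('pics/z6.png',np.hstack([r(t,110,240,100,100,4),r(s,440,150,100,100,4)]))
st()
E
```

```text
time_s: 6.83
ee_pos: [447.5, 360.7, 161.7]
ee_rot: [-89.9, 0.1, -90.4]
force: [-0.4, 0.6, -2.4]
gripper_width: 48.5
{'time_s': 6.93, 'ee_pos': [446.43, 359.82, 159.17], 'ee_rot': [-90.08, -0.07, -90.38], 'force': [0.03, -0.19, -3.23], 'gripper_width': 48.51, 'qpos': [37.72, 20.48, 94.64, -0.0, 64.98, 38.1]}
```

View pics/z6.png

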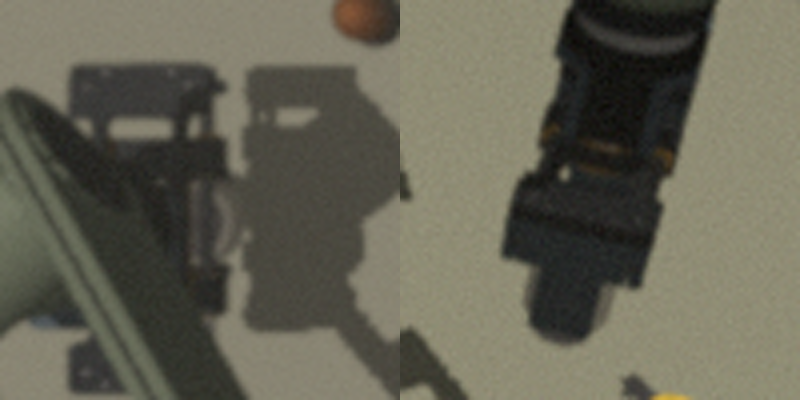

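```bash
python3 -m handwheel '[[0.3,[20,0,4.5],[0,0,0]],[0.3,[38,0,8.5],[0,0,0]],[0.3,[40,0,9],[0,0,0]],[0.3,[40,0,9],[0,0,0]],[0.3,[40,0,9],[0,0,0]],[0.3,[40,0,9],[0,0,0]],[0.3,[40,0,9],[0,0,0]],[0.3,[40,0,9],[0,0,0]],[0.3,[40,0,9],[0,0,0]],[0.3,[38,0,8.5],[0,0,0]]]'
python3 -m handwheel '[[0.3,[25,0,6],[0,0,0]],[0.3,[7,0,1.2],[0,0,0]],[0.3,[0,0,0],[0,7,0]],[0.3,[0,0,0],[0,7,0]],[0.3,[0,0,0],[0,7,0]],[0.3,[0,0,0],[0,7,0]],[0.3,[0,0,0],[0,7,0]],[0.3,[0,0,0],[0,7,0]],[0.3,[0,0,0],[0,7,0]],[0.3,[0,0,0],[0,7,0]]]'
python3 -m handwheel '[[0.3,[0,5,0],[0,7,0]],[0.3,[0,10,0],[0,2,0]],[0.3,[0,10,0],[0,0,0]],[0.3,[0,8,0],[0,0,0]],[0.3,[0,2,0],[0,0,0]],[0.3,[0,0,0],[0,0,0]],[0.3,[0,0,0],[0,0,0]],[0.3,[0,0,0],[0,0,0]],[0.3,[0,0,0],[0,0,0]],[0.3,[0,0,0],[0,0,0]]]'
python3 - <<'E'
from h import *
s=save('scene','s4.png');save('top','t4.png')
s,t=cv2.imread('pics/s4.png'),cv2.imread('pics/t4.png')
r=lambda im,x,y,w,h,k:cv2.resize(im[y:y+h,x:x+w],None,fx=k,fy=k,interpolation=cv2.INTER_CUBIC)
cv2.imwrite('pics/z7.png',np.hstack([r(t,280,200,80,100,5),r(s,270,160,80,100,5)]))
e=st()['ee_pos'];
for z in(0,20,26): print(z,proj('scene',np.array(e)-[0,0,z]))
E
```

```text
time_s: 7.77
ee_pos: [528.2, -18.4, 158.4]
ee_rot: [-90.2, 0.0, -90.4]
force: [0.3, 0.8, -2.8]
gripper_width: 48.3
time_s: 8.6
ee_pos: [535.0, -47.4, 158.5]
ee_rot: [-90.1, -0.1, -146.7]
force: [0.6, -0.7, -2.2]
gripper_width: 48.4
time_s: 9.43
ee_pos: [536.4, -48.4, 125.4]
ee_rot: [-90.0, 0.0, -155.4]
force: [0.8, -0.7, -2.6]
gripper_width: 48.4
{'time_s': 9.53, 'ee_pos': [536.3, -48.34, 125.27], 'ee_rot': [-89.98, 0.03, -155.38], 'force': [0.55, 0.14, -1.72], 'gripper_width': 48.71, 'qpos': [-6.37, 19.23, 102.07, -0.0, 58.66, 59.01]}
0 [307.54495282 217.29056994]
20 [307.62459233 223.50125004]
26 [307.6481983  225.34170825]
```

View pics/z7.png

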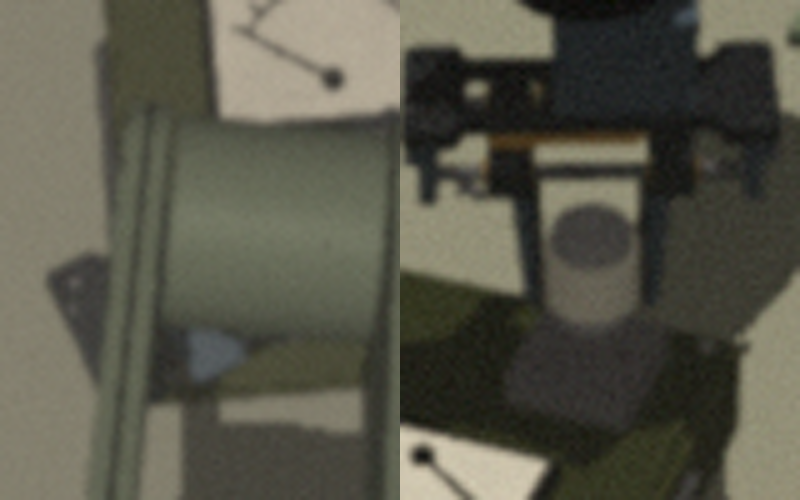

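The tube is held upright above the socket, centred at about column 308 in the scene view, and the hole was at about column 307.5. I'll lower it while watching the force.

```bash
python3 -m handwheel '[[0.3,[0,5,0],[0,0,0]],[0.3,[0,5,0],[0,0,0]],[0.3,[0,4,0],[0,0,0]],[0.3,[0,3,0],[0,0,0]],[0.3,[0,2,0],[0,0,0]],[0.3,[0,1,0],[0,0,0]],[0.3,[0,1,0],[0,0,0]],[0.3,[0,0,0],[0,0,0]],[0.3,[0,0,0],[0,0,0]],[0.3,[0,0,0],[0,0,0]]]'
python3 - <<'E'
from h import *
st();s=env.state();print(s['torque'])
E
```

```text
time_s: 10.37
ee_pos: [536.3, -48.5, 104.1]
ee_rot: [-90.0, 0.0, -155.4]
force: [0.7, -1.0, -2.4]
gripper_width: 48.7
{'time_s': 10.37, 'ee_pos': [536.3, -48.48, 104.07], 'ee_rot': [-89.97, 0.02, -155.37], 'force': [0.71, -1.0, -2.44], 'gripper_width': 48.72, 'qpos': [-6.38, 20.5, 103.65, -0.03, 55.82, 59.01]}
[-0.30213417 -0.0333957  -0.00798084]
```

```bash
python3 -m handwheel '[[0.3,[0,1,0],[0,0,0]],[0.3,[0,0.5,0],[0,0,0]],[0.3,[0,0.5,0],[0,0,0]],[0.3,[0,0.5,0],[0,0,0]],[0.3,[0,0.5,0],[0,0,0]],[0.3,[0,0.5,0],[0,0,0]],[0.3,[0,0.5,0],[0,0,0]],[0.3,[0,0,0],[0,0,0]],[0.3,[0,0,0],[0,0,0]],[0.3,[0,0,0],[0,0,0]]]'
python3 - <<'E'
from h import *
st();s=env.state();print(s['torque'])
E
```

```text
time_s: 11.2
ee_pos: [536.8, -49.3, 100.0]
ee_rot: [-89.9, 0.0, -155.3]
force: [0.2, -5.4, -0.1]
gripper_width: 48.5
{'time_s': 11.2, 'ee_pos': [536.77, -49.35, 99.95], 'ee_rot': [-89.86, 0.03, -155.35], 'force': [0.18, -5.35, -0.15], 'gripper_width': 48.46, 'qpos': [-6.41, 20.77, 103.92, -0.13, 55.21, 59.02]}
[-1.1082744  -0.20340365  0.02965976]
```

```bash
python3 -m handwheel '[[0.3,[0.1,0,0.6],[0,0,0]],[0.3,[0.1,0,0.6],[0,0,0]],[0.3,[0,0,0],[0,0,0]],[0.3,[0,0.7,0],[0,0,0]],[0.3,[0,0.7,0],[0,0,0]],[0.3,[0,0.7,0],[0,0,0]],[0.3,[0,0.7,0],[0,0,0]],[0.3,[0,0.7,0],[0,0,0]],[0.3,[0,0,0],[0,0,0]],[0.3,[0,0,0],[0,0,0]]]'
python3 - <<'E'
from h import *
st();s=env.state();print(s['torque'])
E
```

```text
time_s: 12.03
ee_pos: [536.6, -49.6, 96.4]
ee_rot: [-90.0, 0.0, -155.4]
force: [2.1, -4.2, -0.5]
gripper_width: 48.3
{'time_s': 12.03, 'ee_pos': [536.59, -49.59, 96.36], 'ee_rot': [-89.98, 0.01, -155.38], 'force': [2.06, -4.21, -0.54], 'gripper_width': 48.35, 'qpos': [-6.49, 21.01, 104.14, -0.02, 54.82, 58.9]}
[-0.80460616 -0.33118726 -0.05383256]
```

```bash
python3 -m handwheel '[[0.3,[0,0,0.5],[0,0,0]],[0.3,[0,0,0.4],[0,0,0]],[0.3,[0,0,0],[0,0,0]],[0.3,[0,0.7,0],[0,0,0]],[0.3,[0,0.7,0],[0,0,0]],[0.3,[0,0.7,0],[0,0,0]],[0.3,[0,0.7,0],[0,0,0]],[0.3,[0,0.7,0],[0,0,0]],[0.3,[0,0,0],[0,0,0]],[0.3,[0,0,0],[0,0,0]]]'
python3 - <<'E'
from h import *
st();s=env.state();print(s['torque'])
E
```

```text
time_s: 12.87
ee_pos: [536.5, -50.1, 92.7]
ee_rot: [-90.0, -0.0, -155.4]
force: [0.6, -0.5, -2.6]
gripper_width: 48.6
{'time_s': 12.87, 'ee_pos': [536.46, -50.12, 92.7], 'ee_rot': [-90.03, -0.04, -155.38], 'force': [0.56, -0.47, -2.6], 'gripper_width': 48.63, 'qpos': [-6.56, 21.27, 104.36, 0.01, 54.42, 58.81]}
[-0.00064381  0.00389622  0.02814761]
```

The lateral force is gone. I'll lower it the last 4 mm or so to the shoulder.

```bash
python3 -m handwheel '[[0.3,[0,0.6,0],[0,0,0]],[0.3,[0,0.6,0],[0,0,0]],[0.3,[0,0.6,0],[0,0,0]],[0.3,[0,0.6,0],[0,0,0]],[0.3,[0,0.6,0],[0,0,0]],[0.3,[0,0.5,0],[0,0,0]],[0.3,[0,0.5,0],[0,0,0]],[0.3,[0,0.3,0],[0,0,0]],[0.3,[0,0,0],[0,0,0]],[0.3,[0,0,0],[0,0,0]]]'
python3 - <<'E'
from h import *
st();s=env.state();print(s['torque'])
E
```

```text
time_s: 13.7
ee_pos: [536.8, -50.3, 88.9]
ee_rot: [-90.0, 0.0, -155.4]
force: [-1.4, -1.0, 1.3]
gripper_width: 48.5
{'time_s': 13.7, 'ee_pos': [536.84, -50.29, 88.93], 'ee_rot': [-89.99, 0.01, -155.38], 'force': [-1.43, -1.04, 1.29], 'gripper_width': 48.51, 'qpos': [-6.57, 21.52, 104.62, -0.01, 53.85, 58.81]}
[0.04146368 0.23975053 0.04348077]
```

```bash
python3 -m handwheel '[[0.3,[0,0.5,0],[0,0,0]],[0.3,[0,0.5,0],[0,0,0]],[0.3,[0,0,0],[0,0,0]],[0.3,[0,0,0],[0,0,0]],[0.55,[0,0,0],[0,0,0]],[0.6,[0,0,0],[0,0,0]],[0.8,[0,0,0],[0,0,0]],[0.9,[0,0,0],[0,0,0]],[0.9,[0,0,0],[0,0,0]],[0.9,[0,0,0],[0,0,0]]]'
python3 -m handwheel '[[0.9,[0,-10,0],[0,0,0]],[0.9,[0,-20,0],[0,0,0]],[0.9,[0,-25,0],[0,0,0]],[0.9,[0,-25,0],[0,0,0]],[0.9,[0,-20,0],[0,0,0]],[0.9,[0,-10,0],[0,0,0]],[0.5,[0,0,30],[0,0,0]],[0.2,[0,0,30],[0,0,0]],[0,[0,0,30],[0,0,0]],[0,[0,0,20],[0,0,0]]]'
python3 - <<'E'
from h import *
s=save('scene','s5.png');save('top','t5.png')
s,t=cv2.imread('pics/s5.png'),cv2.imread('pics/t5.png')
r=lambda im,x,y,w,h,k:cv2.resize(im[y:y+h,x:x+w],None,fx=k,fy=k,interpolation=cv2.INTER_CUBIC)
cv2.imwrite('pics/z8.png',np.hstack([r(t,290,190,80,100,5),r(s,270,170,80,100,5)]))
e=st()['ee_pos'];
C=[536.5,-50.1]
for z in(85+30,85+42,137): print(z,proj('scene',C+[z]),proj('top',C+[z]))
E
```

```text
time_s: 14.53
ee_pos: [536.9, -50.3, 87.5]
ee_rot: [-90.0, -0.0, -155.4]
force: [0.3, 0.1, 0.4]
gripper_width: 78.5
time_s: 15.37
ee_pos: [583.3, -152.4, 197.5]
ee_rot: [-89.9, -0.0, -155.4]
force: [0.4, -0.7, -0.8]
gripper_width: 58.2
{'time_s': 15.47, 'ee_pos': [583.44, -152.88, 196.99], 'ee_rot': [-89.96, -0.03, -155.55], 'force': [-0.29, 0.77, -1.11], 'gripper_width': 50.41, 'qpos': [-15.75, 21.45, 87.38, -0.05, 71.16, 49.82]}
115 [306.91897627 220.37117357] [331.13893989 254.49225615]
127 [306.86714469 216.62490319] [331.27840924 254.23682714]
137 [306.82350704 213.47020721] [331.39662547 254.02032166]
```

View pics/z8.png

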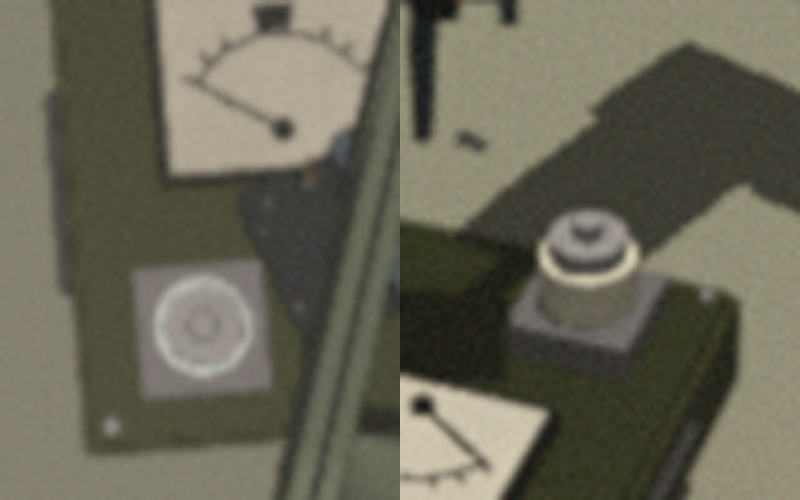

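View pics/s5.png

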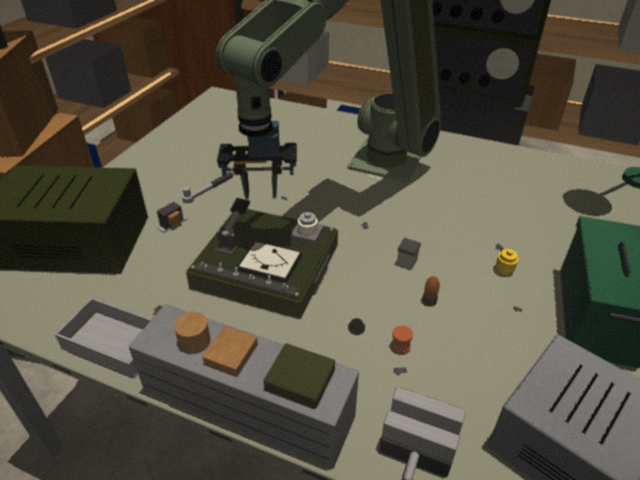

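The tube stands upright and fully home: its body-top ring is at (307.3,220.3) in the scene view, against (306.9,220.4) predicted. Next is the lever. I'll shut the fingers and move over the pad.

```bash
python3 -m handwheel '[[0,[11,0,14],[0,0,0]],[0,[11,0,14],[0,0,0]],[0,[11,0,14],[0,0,0]],[0,[10.7,0,13.9],[0,0,0]],[0,[0,0,0],[0,0,0]],[0,[0,15,0],[0,0,0]],[0,[0,15,0],[0,0,0]],[0,[0,12,0],[0,0,0]],[0,[0,5,0],[0,0,0]],[0,[0,0,0],[0,0,0]]]' 15
python3 - <<'E'
from h import *
s=save('scene','s6.png');save('top','t6.png')
s,t=cv2.imread('pics/s6.png'),cv2.imread('pics/t6.png')
r=lambda im,x,y,w,h,k:cv2.resize(im[y:y+h,x:x+w],None,fx=k,fy=k,interpolation=cv2.INTER_CUBIC)
cv2.imwrite('pics/z9.png',np.hstack([r(t,320,180,100,110,4),r(s,200,160,100,110,4)]))
e=st()['ee_pos'];print(proj('scene',e))
E
```

```text
time_s: 16.3
ee_pos: [565.3, -217.8, 149.3]
ee_rot: [-90.2, -0.1, -155.3]
force: [0.3, -0.1, 0.0]
gripper_width: 0.2
{'time_s': 16.4, 'ee_pos': [566.5, -218.62, 151.12], 'ee_rot': [-89.99, 0.02, -155.34], 'force': [-0.1, 0.02, -0.29], 'gripper_width': 0.62, 'qpos': [-22.19, 23.69, 90.75, 0.01, 65.54, 43.15]}
[241.44636673 199.92043796]
```

View pics/z9.png

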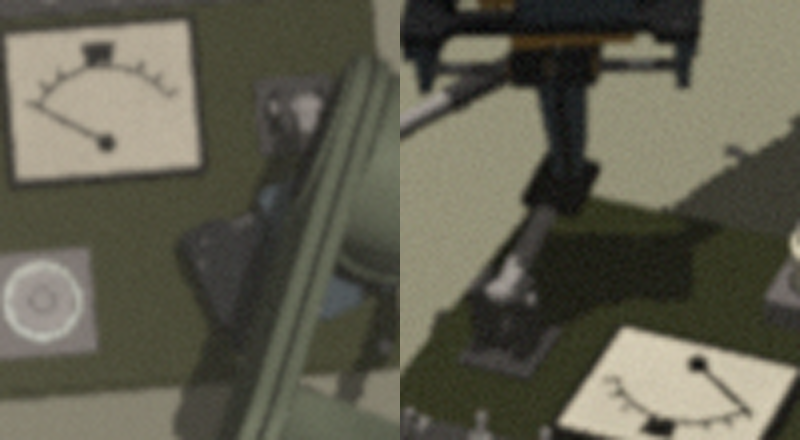

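The shut fingertips are just above the pad, and they want about 3 mm more towards -y. I'll shift that and start to press.

```bash
python3 -m handwheel '[[0,[1.4,0,3.1],[0,0,0]],[0,[0,4,0],[0,0,0]],[0,[0,4,0],[0,0,0]],[0,[0,4,0],[0,0,0]],[0,[0,4,0],[0,0,0]],[0,[0,4,0],[0,0,0]],[0,[0,4,0],[0,0,0]],[0,[0,3,0],[0,0,0]],[0,[0,0,0],[0,0,0]],[0,[0,0,0],[0,0,0]]]' 15
python3 - <<'E'
from h import *
s=save('scene','s7.png');save('top','t7.png')
s,t=cv2.imread('pics/s7.png'),cv2.imread('pics/t7.png')
r=lambda im,x,y,w,h,k:cv2.resize(im[y:y+h,x:x+w],None,fx=k,fy=k,interpolation=cv2.INTER_CUBIC)
cv2.imwrite('pics/za.png',np.hstack([r(t,305,180,100,110,4),r(s,215,175,100,110,4)]))
st()
E
```

```text
time_s: 17.23
ee_pos: [566.0, -222.7, 123.6]
ee_rot: [-90.0, -0.0, -155.4]
force: [-2.8, 0.2, 2.6]
gripper_width: 0.1
{'time_s': 17.33, 'ee_pos': [566.2, -222.73, 123.85], 'ee_rot': [-89.99, -0.0, -155.38], 'force': [-2.99, -0.14, 3.81], 'gripper_width': 0.76, 'qpos': [-22.55, 25.11, 92.67, -0.01, 62.22, 42.83]}
```

View pics/za.png

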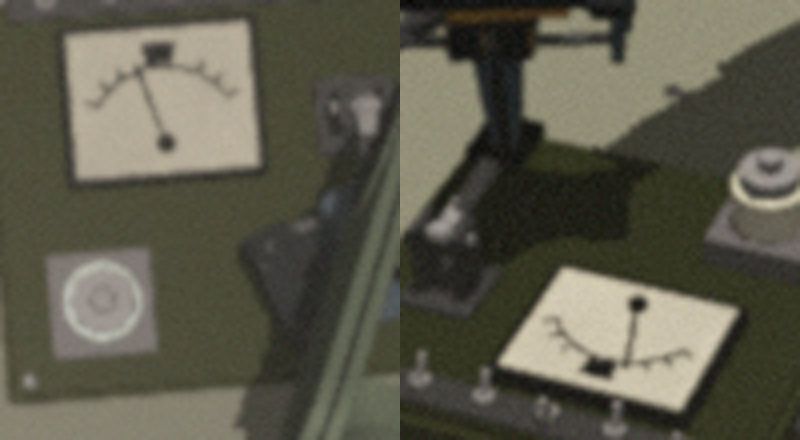

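The needle is about 15° short of mid-band, so the lever is at about 0.186 rad. It needs about 5.8 mm more.

```bash
python3 -m handwheel '[[0,[0,1,0],[0,0,0]],[0,[0,1,0],[0,0,0]],[0,[0,1,0],[0,0,0]],[0,[0,1,0],[0,0,0]],[0,[0,1,0],[0,0,0]],[0,[0,0.8,0],[0,0,0]],[0,[0,0,0],[0,0,0]],[0,[0,0,0],[0,0,0]],[0,[0,0,0],[0,0,0]],[0,[0,0,0],[0,0,0]]]' 15
python3 - <<'E'
from h import *
s=save('scene','s8.png');save('top','t8.png')
s,t=cv2.imread('pics/s8.png'),cv2.imread('pics/t8.png')
r=lambda im,x,y,w,h,k:cv2.resize(im[y:y+h,x:x+w],None,fx=k,fy=k,interpolation=cv2.INTER_CUBIC)
cv2.imwrite('pics/zb.png',np.hstack([r(t,310,170,66,60,6),r(s,215,175,66,60,6)]))
st()
E
```

```text
time_s: 18.17
ee_pos: [566.1, -222.7, 117.9]
ee_rot: [-90.0, -0.0, -155.4]
force: [-4.0, -0.4, 5.0]
gripper_width: 0.5
{'time_s': 18.27, 'ee_pos': [566.15, -222.68, 117.88], 'ee_rot': [-90.0, -0.01, -155.38], 'force': [-3.35, 1.09, 4.43], 'gripper_width': 0.42, 'qpos': [-22.55, 25.41, 93.12, -0.01, 61.48, 42.83]}
```

View pics/zb.png

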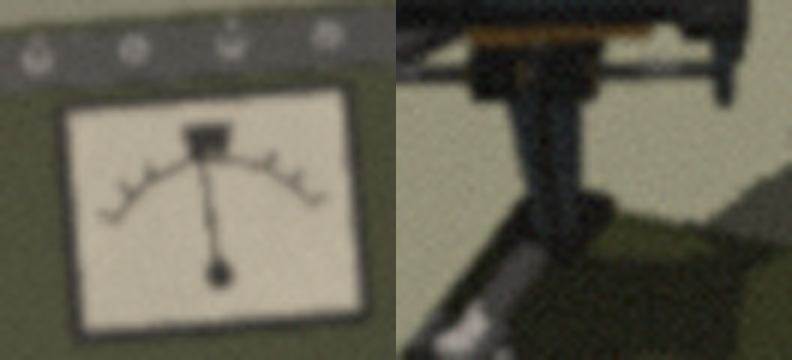

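View pics/s8.png

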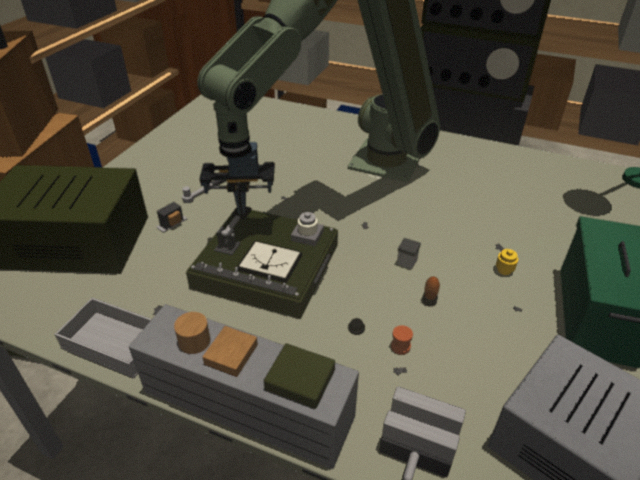

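```bash
python3 -m handwheel '[[0,[0,0.4,0],[0,0,0]],[0,[0,0.4,0],[0,0,0]],[0,[0,0,0],[0,0,0]],[0,[0,0,0],[0,0,0]],[0,[0,0,0],[0,0,0]],[0,[0,0,0],[0,0,0]],[0,[0,0,0],[0,0,0]],[0,[0,0,0],[0,0,0]],[0,[0,0,0],[0,0,0]],[0,[0,0,0],[0,0,0]]]' 15
python3 - <<'E'
from h import *
s=save('scene','s9.png');save('top','t9.png')
s,t=cv2.imread('pics/s9.png'),cv2.imread('pics/t9.png')
r=lambda im,x,y,w,h,k:cv2.resize(im[y:y+h,x:x+w],None,fx=k,fy=k,interpolation=cv2.INTER_CUBIC)
cv2.imwrite('pics/zc.png',np.hstack([r(t,310,170,66,100,6),r(s,235,190,66,100,6)]))
st()
E
```

```text
time_s: 19.1
ee_pos: [566.3, -222.7, 117.1]
ee_rot: [-90.0, 0.0, -155.4]
force: [-2.8, 0.0, 5.1]
gripper_width: 0.7
{'time_s': 19.2, 'ee_pos': [566.31, -222.71, 117.07], 'ee_rot': [-89.99, 0.01, -155.38], 'force': [-2.57, -0.43, 4.39], 'gripper_width': 0.67, 'qpos': [-22.55, 25.46, 93.17, 0.0, 61.36, 42.83]}
```

View pics/zc.png

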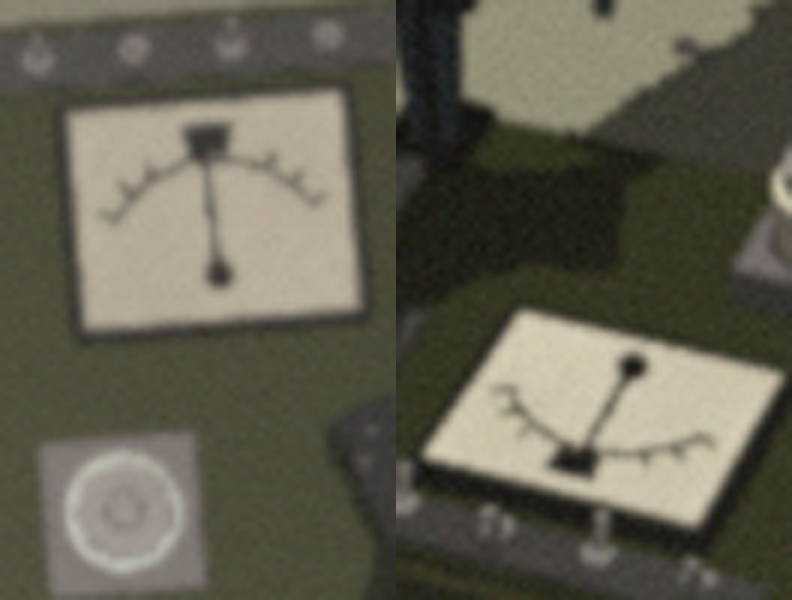

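The needle points into the middle of the thick band in both views. The tube is still seated at (330.5,254.5) in the top view. Handing in with the lever held.

```bash
python3 -c "
from h import *
env.job_done();st()"
```

```text
the job is handed in; nothing more can be done
the job is handed in; nothing more can be done
```

I stood the white ceramic tube in the tester's socket and let go of it. Then I pressed the lever to half travel with the shut fingertips and handed the job in at about 19 s with the lever still held.

- **Tube:** It jammed slightly partway in, with about 5 N sideways. I corrected about 2 mm towards −y and the side force vanished, then it went down until the shoulder took its weight. After release, the pictures showed it upright and at the fully home height, within about 0.5 px of where it should appear.
- **Lever:** At the last check the needle was in the middle of the thick band in both camera views. Fingertip height was about 117 mm, with a push of about 4.5–5 N. The lever went down in small steps and never came near its stop.
- **Small disagreements:**
  - The tip height is about 1 mm above the stated 116 mm for a level lever, and the push is a little under the stated 6 N. I relied on the needle.
  - There was a steady sideways force of about 3 N at the pad, which I took to be friction.
  - The gripper read about 48.5 mm on the 50 mm tube body, but the hold was firm.
- **Other things on the counter:** The arm touched none of them, and the yellow look-alike stayed where it was. I judged this by eye from the pictures and did not measure it.

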